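Set the belt tension and key in the start sequence of the pottery wheel drive

ROBOT

A 6-joint arm with a two-finger parallel gripper is mounted at the origin on the work surface; the furniture and walls round the work are solid. World frame = base frame: x ahead of the robot, y to its left, z up, the work surface at z = 0. Lengths are in m, angles in rad, forces in N, time in s.
With the tool pointing down it reaches from about 0.35 to 0.775 m from the base axis. Payload 5.5 kg.
Tool frame: the origin (TCP) lies at the very end of the fingers, on their centre line; the grasp point (between the pads) lies 19 mm behind it (env.grip_point_offset is the distance from the TCP to the grasp point, in m); z points along the fingers, y is the line along which they close (so a half turn about z gives the same grasp; the last joint's range is limited). The gripper opens to 85 mm and grips with 20 to 120 N. Pads are 22 mm wide; open, the fingers measure 114 mm over their backs; the gripper's body (76 mm by 85 mm) begins 54 mm behind the grasp point. The pads swing forward as they close: fully open they stand 13 mm farther back than shut.
Start: joints at [1.095, 0.313, 0.046, 1.304, 0, 1.431], TCP at [0.19, 0.543, 0.231] pointing down, gripper open.
Joint ranges: [-2.76, 2.76], [-0.86, 1.69], [-1.03, 1.26], [-2.2, 2.34], [-1.47, 1.5], [-3.14, 3.14]. Speed limits (rad/s): [2.57, 2.57, 3.14, 3.14, 3.14, 3.14].

INTERFACE

Orientations are given as a unit quaternion [w, x, y, z].
In Python, from workcell import sensors, imaging, workorder, env gives the robot as it stands.
- The arm moves only by the shell command python3 -m handwheel 'ROWS' [FORCE]. ROWS is JSON, a list of rows, each a list of 5 numbers: the shift along the tool's x, y, z in mm, then the turn about the tool's z in rad, then the opening, from 0 (shut) to 1 (fully open). A call has 1 to 8 rows; each row is the pose to reach, as a shift and turn from the pose commanded when the call began, along the tool's axes at that moment; what a row does not reach only later rows make up. A row lasts 1/10 s, in which the tool goes at most 50 mm and 8.59 degrees, less where a joint would pass 70% of its speed; a pose out of reach is approached as far as the arm can. A call with a gripper value outside its range is refused whole. The fingers move at their own pace and stop on an object; FORCE is the grip in N (left out, the last holds). Time passes only in rows, so rows that repeat a pose let the fingers close. It gives the time, the measured TCP pose, the force, the opening and the grip force at its end, in the units of the state.
- sensors.get_state(): the state, without advancing time (a new reading comes with each control period).
- imaging.read_camera(name): name is "side" or "top" or "wrist"; returns a dict with "color" (420x560x3 uint8, blue, green, red), "z_map" (420x560 float32, m along the optical axis (not along the pixel's ray), 0 where there is no reading), "fx", "fy", "cx", "cy" (pixels), "xyz" and "rotation" of the camera in the world. Camera axes: x right, y down, z forward; pixel columns grow to the right and rows downward; lengths in m; the calibration is good to about 2 mm. A picture is of the moment at which its call begins.
- workorder.hand_in(): hands the job in; it is judged then, once.
The state is a dict: "clock": time; "joint_pos": joint angles; "qvel": joint speeds; "tau": joint torques, N m; "tcp_pos": TCP position; "orientation": TCP orientation; "wrist_force": force on the tool from outside, world axes, zero at the start; "ft_torque": the same for the moment, N m; "finger_gap": finger opening in m; "grip_force": force on a finger pad.
Only numpy, scipy, OpenCV 4.12 (cv2) and the standard library are available. Lean on these libraries where they do the work, as an engineer would, in place of code of your own. Each camera call takes 0.05 s, during which the arm holds its last target. There are 200 camera calls.

TASK

Get the pottery wheel's drive going: first turn the black knob on the green tensioner until the orange pointer lies over the white set mark, and let go of it. Then press the console's keys one at a time, each fully home and let up again before the next: blue, then yellow, then green, holding the green one down for a good second. Never press the red key, press no key before the tension is right, and leave the vase, jar and pot standing where they are.

Things in the scene. Friction and masses are not known exactly. Their poses are not given: they have to be found in the camera images.
- console: control console, fixed: grey cabinet 105 x 244 mm on plan, 120 mm high, with four key modules side by side, 58 mm apart, on a face sloping 30 degrees up toward its back; key tops 171 mm above the table at x = -13 mm. Behind the keys a column (front face x = +30 mm) carries a blue hood. Origin on the table under the cabinet; x to the console's back, y along the key row to its left, z up
- hood_lip (a point): middle of the lower front edge of the blue splash hood, a fixed plate 5 mm thick, 244 mm wide, reaching back from here to the column; its underside is 252 mm above the table. The edge is 81 mm above the key tops and 14 mm behind their centres: an upright gripper strikes it; one tilted with the keys' own direction (30 to 40 degrees, leaning to the console's front) clears it
- tensioner: belt tensioner, fixed: green housing 130 x 160 mm on plan, flat deck 70 mm above the table, with the black knob at (0, -42 mm) and the orange pointer pivoting at (-45, +10 mm). Origin: on the table under its centre; x to its back, y to its left, z up
- knob_grip (a point): point on the turning axis of the black tension knob, at the height to grip, 102 mm above the table. The knob's grip is an upright bar 66 mm long (along this frame's x), 16 mm thick (along its y), its top 12 mm above this point and its underside 20 mm below; 32 mm below this point is the deck. z up
- tension_knob (a joint): angle of the tension knob in rad, grows clockwise seen from above, 0 to 1.75; turns against about 0.06 N m of friction and stays where it is left
- pointer (a joint): angle in rad of the orange pointer, which the knob's spring moves: it swings clockwise seen from above as the knob is turned clockwise, 0.7 rad for each rad of the knob. Same zero and pivot as the set mark
- set_mark (a joint): angle in rad at which the white set mark, a low tab, stands on the deck; differs from run to run; the pointer should stand at the same angle. Touching it does not move it
- pointer_tip (a point): tip of the orange pointer (64 mm long from its pivot, 5 mm wide, nowhere more than 10 mm above the deck); the point lies at its end, 64 mm from the pivot; y of this frame points outward along the pointer
- mark_tip (a point): outer part of the white set mark (tab 26 mm long radially, 10 mm wide, 2.5 mm high), 64 mm from the pointer's pivot; y of this frame points outward from the pivot along the mark's middle line
- key_blue_top (a point): centre of the top of the blue key, a square cap 34 x 34 mm; the four keys' order along the console changes from run to run. z points out of the key, square to the sloping face (30 degrees from vertical, toward the console's front); y along the key row. The key is pressed along -z and moves with it
- key_blue (a joint): how far the blue key is pressed, in m: 0 up, 0.008 fully home; spring key, 1.4 N to start, 5 N fully home, comes up by itself
- key_yellow_top (a point): centre of the top of the yellow key, a square cap 34 x 34 mm; the four keys' order along the console changes from run to run. z points out of the key, square to the sloping face (30 degrees from vertical, toward the console's front); y along the key row. The key is pressed along -z and moves with it
- key_yellow (a joint): how far the yellow key is pressed, in m: 0 up, 0.008 fully home; spring key, 1.4 N to start, 5 N fully home, comes up by itself
- key_green_top (a point): centre of the top of the green key, a square cap 34 x 34 mm; the four keys' order along the console changes from run to run. z points out of the key, square to the sloping face (30 degrees from vertical, toward the console's front); y along the key row. The key is pressed along -z and moves with it
- key_green (a joint): how far the green key is pressed, in m: 0 up, 0.008 fully home; spring key, 1.4 N to start, 5 N fully home, comes up by itself
- key_red_top (a point): centre of the top of the red key, a square cap 34 x 34 mm; the four keys' order along the console changes from run to run. z points out of the key, square to the sloping face (30 degrees from vertical, toward the console's front); y along the key row. The key is pressed along -z and moves with it
- key_red (a joint): how far the red key is pressed, in m: 0 up, 0.008 fully home; spring key, 1.4 N to start, 5 N fully home, comes up by itself
- clay_vase: dark clay vase, 105 mm across, 193 mm high, loose; origin at its underside. Bystander
- slip_jar: jar with green lid, 58 mm across, 75 mm high, loose, in front of the tensioner; origin at its underside. Bystander
- dark_pot: dark clay pot, 64 mm across, 70 mm high, loose, in front of the console; origin at its underside. Bystander

How it is judged:
On the way, in this order (a step that is already met when the one before it is completed fails the run):
1. the pointer lies over the set mark and the knob is released (angle between the y axis of pointer_tip and the y axis of mark_tip, either way round below 0.085 rad and contact force between the fingers and tension_knob below 0.1 N), for 0.3 s.
2. the blue key alone is pressed home (value of joint key_blue above 0.0065 m and value of joint each of key_yellow, key_green, key_red below 0.002 m), for 0.05 s.
3. the blue key is up again and the yellow key alone is pressed home (value of joint key_yellow above 0.0065 m and value of joint each of key_blue, key_green, key_red below 0.002 m), for 0.05 s.
4. the yellow key is up again and the green key alone is pressed home and held for a good second (value of joint key_green above 0.0065 m and value of joint each of key_blue, key_yellow, key_red below 0.002 m), for 0.8 s.
At the end, for the whole second after the job is handed in: the pointer is within 0.085 rad (about 5 mm at its tip) of the set mark's middle line, the knob is released, all four keys are up (less than 2 mm pressed), and the vase, jar and pot stand upright within 30 mm of where they started (all of step 1 and value of joint each of key_blue, key_yellow, key_green, key_red below 0.002 m and distance of each of clay_vase, slip_jar, dark_pot from where it was at the start of the episode below 0.03 m and angle between each of clay_vase, slip_jar, dark_pot's own z axis and vertical below 0.15 rad); the robot touches nothing.
It fails at once if the red key is pressed (more than 3 mm) (value of joint key_red above 0.003 m).
It fails at once if a key is pressed (more than 4 mm) while the pointer is off the set mark (angle between the y axis of pointer_tip and the y axis of mark_tip, either way round above 0.085 rad and value of joint any of key_blue, key_yellow, key_green, key_red above 0.004 m).
It fails at once if two keys are pressed (more than 3 mm) at once (value of joint each of key_blue, key_yellow above 0.003 m or value of joint each of key_blue, key_green above 0.003 m or value of joint each of key_yellow, key_green above 0.003 m).
It fails at once if the vase, jar or pot is knocked over or shoved more than 40 mm (distance of any of clay_vase, slip_jar, dark_pot from where it was at the start of the episode above 0.04 m or angle between any of clay_vase, slip_jar, dark_pot's own z axis and vertical above 0.4 rad).
It also fails if it takes over 61 s, if anything falls off the work surface, if the arm or the gripper's body presses on something with over 40 N, if the wrist force passes 120 N, or if a joint passes its speed limit or range.

## Working session

There is one attempt and no reset: what is moved stays moved. The work goes in short steps, Python scripts to look and compute and a shell command to move; the robot and the scene stay as the last step left them, time stands still between calls to the robot, and variables do not carry over. Pictures are saved under pics/ and viewed, at most 10 in all, crops included, and the job is handed in when it is done.

```bash
ls; mkdir -p pics
cat > h.py <<'E'
import numpy as np, cv2
from workcell import sensors, imaging, workorder, env
def cam(n):
    c=imaging.read_camera(n); c['rotation']=np.array(c['rotation']); 
    if c['rotation'].size==4:
        from scipy.spatial.transform import Rotation as R
        w=c['rotation']; c['rotation']=R.from_quat([w[1],w[2],w[3],w[0]]).as_matrix()
    c['xyz']=np.array(c['xyz']); return c
def ray(c,u,v):
    return c['rotation']@np.array([(u-c['cx'])/c['fx'],(v-c['cy'])/c['fy'],1.])
def plane(c,u,v,z):
    d=ray(c,u,v); return c['xyz']+d*(z-c['xyz'][2])/d[2]
def depth(c,u,v):
    return c['xyz']+ray(c,u,v)*c['z_map'][int(v),int(u)]
E
python3 - <<'E'
from h import *
import pickle
ims=[]
for n in ['top','side','wrist']:
    c=cam(n); pickle.dump(c,open(n+'.pkl','wb')); cv2.imwrite(f'pics/{n}0.png',c['color'])
    print(n,c['xyz'],c['rotation'].round(3).tolist(),c['fx'],c['cx'],c['cy'])
print(sensors.get_state())
E
```

```text
pics
top [ 0.21955441 -0.00195313  1.58980579] [[0.029, -0.993, 0.116], [-0.999, -0.031, -0.01], [0.014, -0.116, -0.993]] 546.707637739606 289.1281452347517 211.9173965652182
side [ 0.0742921  -0.85482821  0.55777766] [[0.936, -0.155, 0.315], [-0.351, -0.37, 0.86], [-0.016, -0.916, -0.401]] 425.92209161901013 280.7812026889793 206.20143511838043
wrist [0.1151258  0.56933304 0.3731861 ] [[0.329, 0.898, 0.293], [0.944, -0.312, -0.104], [-0.002, 0.311, -0.95]] 299.6576729628427 273.3787076561327 202.5779096547504
{'clock': 0.15, 'joint_pos': array([1.09543053e+00, 3.13819625e-01, 4.52273887e-02, 1.30359972e+00,
       3.04652646e-05, 1.43118407e+00]), 'qvel': array([-0.00097466, -0.00073984,  0.00383964,  0.0003275 , -0.00016749,
       -0.00107491]), 'tau': array([ 2.17920533e-03, -4.81065166e+01,  2.98815054e+01,  1.38657502e-02,
       -5.47642844e-05,  1.31483228e-05]), 'tcp_pos': array([0.18927949, 0.5425432 , 0.23061329]), 'orientation': array([-2.25723166e-04,  1.67089313e-01,  9.85941517e-01, -6.60474198e-04]), 'wrist_force': array([0.66153299, 0.32406922, 0.19628024]), 'ft_torque': array([ 0.04730364,  0.10427603, -0.02332793]), 'grip_force': 0.0, 'finger_gap': 0.08525008618472116}
```

View pics/top0.png

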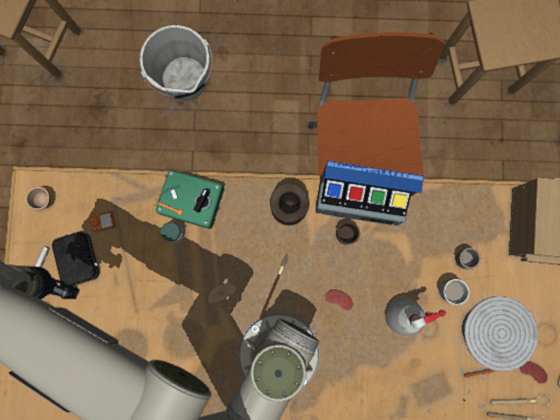

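View pics/side0.png

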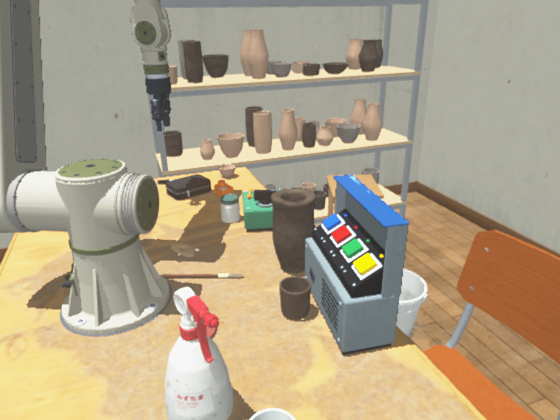

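The top view shows the green tensioner at about (190,200), with the knob at (203,200), the pointer at (170,209) and the mark at (175,194). On the console at about (370,193), the keys from left to right are blue (334,189), red (356,193), green (378,197) and yellow (400,201). The vase is at (290,200), the jar at (172,231) and the pot at (347,231).

Run:
```python
from h import *
import pickle
c=pickle.load(open('top.pkl','rb')); s=pickle.load(open('side.pkl','rb'))
def masks(c):
    h=cv2.cvtColor(c['color'],cv2.COLOR_BGR2HSV).astype(int); H,S,V=h[...,0],h[...,1],h[...,2]
    return {'blue':(H>105)&(H<130)&(S>150)&(V>100),'red':((H<5)|(H>173))&(S>170)&(V>130),'green':(H>50)&(H<80)&(S>120)&(V>90),'yellow':(H>23)&(H<34)&(S>150)&(V>170),
     'orange':(H>4)&(H<18)&(S>180)&(V>150),'white':(S<60)&(V>170),'black':(V<45),'deck':(H>65)&(H<90)&(S>90)}
def comps(m,box,mn):
    x0,y0,x1,y1=box; n,l,st,ce=cv2.connectedComponentsWithStats(m[y0:y1,x0:x1].astype(np.uint8))
    return [(st[i,4],ce[i]+[x0,y0],(l==i),(x0,y0)) for i in range(1,n) if st[i,4]>=mn]
M=masks(c)
K={}
for k in ['blue','red','green','yellow']:
    for a,p,_,_ in comps(M[k],(320,178,415,215),60):
        print(k,a,p.round(1),plane(c,*p,.171).round(4),depth(c,*p).round(4))
print('tensioner')
for k,z in [('orange',.078),('white',.0725),('black',.114),('deck',.07)]:
    for a,p,l,o in comps(M[k],(145,165,230,232),8):
        ys,xs=np.nonzero(l); r=cv2.minAreaRect(np.c_[xs+o[0],ys+o[1]].astype(np.float32))
        print(k,a,p.round(1),plane(c,*p,z).round(4),depth(c,*p).round(4),'box',[plane(c,*q,z)[:2].round(3).tolist() for q in cv2.boxPoints(r)])
Ms=masks(s)
for k in ['blue','red','green','yellow']:
    for a,p,_,_ in comps(Ms[k],(310,205,385,285),40): print('side',k,a,p.round(1),plane(s,*p,.171).round(4),depth(s,*p).round(4))
for n,p,z in [('vase',(290,200),.193),('jar',(172,231),.075),('pot',(347,231),.07)]: print(n,plane(c,*p,z).round(3))
big=cv2.resize(c['color'][165:235,140:230],None,fx=8,fy=8,interpolation=cv2.INTER_CUBIC); cv2.imwrite('pics/t.png',big)
```

```text
blue 611 [384.4 182.2] [ 0.4718 -0.2651  0.171 ] [ 0.4563 -0.249   0.2582]
blue 137 [333.7 189.7] [ 0.4477 -0.1319  0.171 ] [ 0.447  -0.1315  0.1754]
red 123 [355.5 193.1] [ 0.4405 -0.1894  0.171 ] [ 0.4406 -0.1896  0.1699]
green 131 [377.3 196.6] [ 0.4327 -0.2469  0.171 ] [ 0.4326 -0.2467  0.172 ]
yellow 135 [399.1 200. ] [ 0.4256 -0.3042  0.171 ] [ 0.4254 -0.3039  0.1724]
tensioner
orange 10 [164.5 205.2] [0.4042 0.3294 0.078 ] [0.4048 0.3304 0.0737] box [[0.408, 0.343], [0.41, 0.342], [0.401, 0.316], [0.399, 0.317]]
orange 19 [178.2 210.9] [0.3895 0.2906 0.078 ] [0.3895 0.2906 0.078 ] box [[0.394, 0.303], [0.401, 0.298], [0.389, 0.281], [0.382, 0.286]]
white 37 [173.5 194. ] [0.4373 0.3072 0.0725] [0.4373 0.3073 0.0723] box [[0.448, 0.316], [0.451, 0.305], [0.427, 0.298], [0.424, 0.309]]
black 55 [216.6 206.9] [0.3995 0.1803 0.114 ] [0.4057 0.1865 0.0637] box [[0.348, 0.196], [0.452, 0.169], [0.451, 0.165], [0.347, 0.192]]
black 152 [201.6 201.5] [0.413  0.2217 0.114 ] [0.4125 0.2211 0.1179] box [[0.401, 0.249], [0.449, 0.21], [0.431, 0.189], [0.383, 0.228]]
deck 2097 [189.2 197.9] [0.428  0.2635 0.07  ] [0.4279 0.2633 0.0708] box [[0.384, 0.356], [0.509, 0.328], [0.469, 0.169], [0.344, 0.199]]
side blue 257 [376.8 211.9] [ 0.5606 -0.1348  0.171 ] [ 0.4558 -0.29    0.2544]
side blue 147 [331.1 221.5] [ 0.4473 -0.1399  0.171 ] [ 0.4484 -0.1377  0.1698]
side red 181 [340.7 233.7] [ 0.4398 -0.1965  0.171 ] [ 0.4406 -0.1949  0.1701]
side green 235 [351.8 247.3] [ 0.433  -0.2527  0.171 ] [ 0.4331 -0.2524  0.1709]
side yellow 295 [364.4 263.3] [ 0.4253 -0.3103  0.171 ] [ 0.4248 -0.3112  0.1716]
vase [ 0.414 -0.018  0.193]
jar [0.333 0.305 0.075]
pot [ 0.348 -0.181  0.07 ]
```

View pics/t.png

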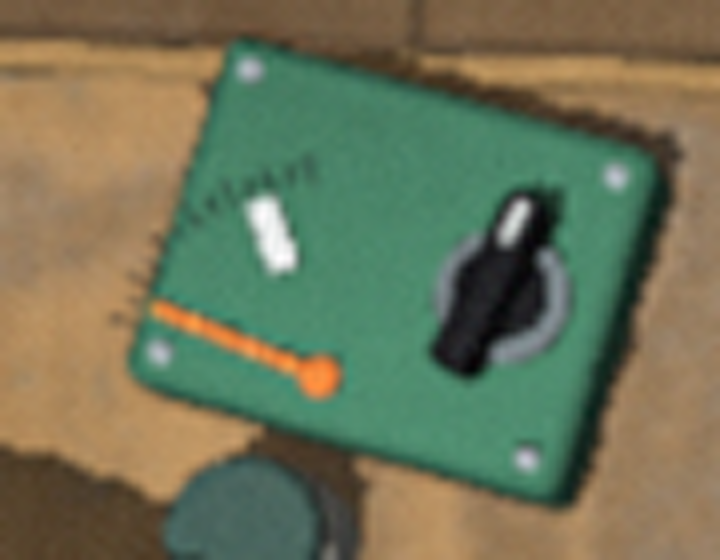

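The crop shows the pointer's pivot at (318,378) and tip at (152,308), the mark at (271,235), and the knob bar from (460,365) to (520,200). The gripper is already nearly square to the bar. The key row has yaw ≈ -0.13, and its spacing and heights match the sizes given. Moving over the knob.

```bash
python3 -m handwheel '[[-319,-229,0,0,1],[-319,-229,0,0,1],[-319,-229,0,0,1],[-319,-229,0,0,1],[-319,-229,0,0,1],[-319,-229,0,0,1],[-319,-229,0,0,1],[-319,-229,0,0,1]]'
python3 -m handwheel '[[0,0,0,0,1],[0,0,0,0,1]]'
cat > t.py <<'E'
from h import *
import sys
c=cam('wrist'); cv2.imwrite('pics/%s.png'%sys.argv[1],c['color'])
h=cv2.cvtColor(c['color'],cv2.COLOR_BGR2HSV).astype(int); H,S,V=h[...,0],h[...,1],h[...,2]
Z=c['z_map']; uu,vv=np.meshgrid(np.arange(560),np.arange(420))
d=np.stack([(uu-c['cx'])/c['fx'],(vv-c['cy'])/c['fy'],np.ones_like(Z)],-1)@c['rotation'].T
P=c['xyz']+d*Z[...,None]
near=(P[...,0]>.33)&(P[...,0]<.53)&(P[...,1]>.16)&(P[...,1]<.37)
def big(m):
    n,l,st,ce=cv2.connectedComponentsWithStats(m.astype(np.uint8)); 
    i=1+np.argmax(st[1:,4]); return l==i
def pts(m,z):
    X=c['xyz']+d[m]*((z-c['xyz'][2])/d[m][:,2])[:,None]; return X[:,:2]
for n,m,z in [('orange',(H>4)&(H<18)&(S>170)&(V>120),.077),('white',(S<60)&(V>150)&(P[...,2]<.078)&(P[...,2]>.066),.0725),('knobtop',(P[...,2]>.105)&(P[...,2]<.123)&(V<80),.114),('deck',(H>65)&(H<90)&(S>90)&(abs(P[...,2]-.07)<.006),.07)]:
    m=m&near
    if not m.any(): print(n,'none'); continue
    m=big(m); q=pts(m,z); r=cv2.minAreaRect((q*1000).astype(np.float32))
    vx,vy,_,_=cv2.fitLine((q*1000).astype(np.float32),cv2.DIST_L2,0,.01,.01).ravel()
    print(n,m.sum(),'px',np.argwhere(m).mean(0)[::-1].round(),'mean',q.mean(0).round(4),'Z',np.median(P[m][:,2]).round(4),'rect c',np.round(r[0],1),'size',np.round(r[1],1),'box',cv2.boxPoints(r).round().tolist(),'dir',round(float(np.arctan2(vy,vx)),3))
st=sensors.get_state(); print(st['clock'],st['tcp_pos'],st['orientation'].round(4),st['wrist_force'].round(2),st['finger_gap'],st['grip_force'])
E
python3 t.py w1
```

```text
clock: 0.95
tcp_pos: [0.4161, 0.2194, 0.2313]
orientation: [0.0, 0.168, 0.986, 0.0]
wrist_force: [0.5, 0.5, -0.9]
finger_gap: 0.0855
grip_force: 0.0
clock: 1.15
tcp_pos: [0.4155, 0.2207, 0.231]
orientation: [-0.0, 0.169, 0.986, 0.0]
wrist_force: [-0.2, -1.3, 0.4]
finger_gap: 0.0853
grip_force: 0.0
orange 186 px [368. 142.] mean [0.4045 0.3235] Z 0.0763 rect c [403.5 321.5] size [52.8  4.6] box [[392.0, 298.0], [396.0, 296.0], [415.0, 345.0], [411.0, 347.0]] dir 1.218
white 238 px [360. 180.] mean [0.4405 0.3074] Z 0.0724 rect c [440.5 307.5] size [26.1  9.9] box [[427.0, 307.0], [430.0, 298.0], [454.0, 308.0], [451.0, 317.0]] dir 0.374
knobtop 1124 px [280. 195.] mean [0.4173 0.2271] Z 0.1135 rect c [419.6 226.1] size [15.8 65.7] box [[386.0, 232.0], [446.0, 206.0], [453.0, 220.0], [393.0, 247.0]] dir -0.418
deck 12897 px [323. 176.] mean [0.4255 0.2726] Z 0.0699 rect c [429.8 265.8] size [155.2 126.3] box [[349.0, 207.0], [471.0, 175.0], [510.0, 325.0], [388.0, 357.0]] dir 0.909
1.2 [0.41490404 0.22150052 0.23106804] [-5.000e-04  1.676e-01  9.859e-01  0.000e+00] [-0.34  1.02 -0.05] 0.08533833251873407 0.0
```

View pics/w1.png

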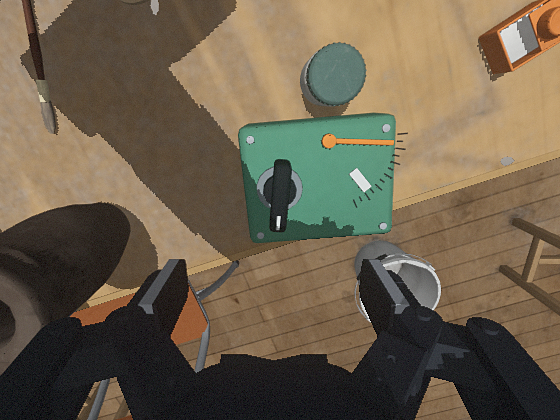

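The wrist view shows the knob bar at about (280,195), the pointer along (328,142)–(393,143) and the mark at (360,180). The bar's 66 x 16 mm footprint and z = 0.1135 agree with what is given, and so do the pointer and mark sizes. The knob needs to turn about 1.18 rad clockwise. I'll correct by (-3,+5.5) mm and 0.076 rad, then descend and grip.

```bash
python3 -m handwheel '[[-3,5.5,20,0.076,1],[-3,5.5,60,0.076,1],[-3,5.5,100,0.076,1],[-3,5.5,130,0.076,1],[-3,5.5,145,0.076,1],[-3,5.5,145,0.076,1]]'
python3 -m handwheel '[[0,0,0,0,0],[0,0,0,0,0],[0,0,0,0,0],[0,0,0,0,0],[0,0,0,0,0],[0,0,0,0,0],[0,0,0,0,0],[0,0,0,0,0]]' 25
```

```text
clock: 1.8
tcp_pos: [0.4167, 0.2265, 0.0839]
orientation: [-0.002, 0.203, 0.979, -0.001]
wrist_force: [-0.8, -0.6, -0.2]
finger_gap: 0.0853
grip_force: 0.0
clock: 2.6
tcp_pos: [0.4201, 0.2253, 0.0871]
orientation: [0.0, 0.205, 0.979, -0.0]
wrist_force: [-1.3, -2.8, 6.4]
finger_gap: 0.0153
grip_force: 28.5
```

```bash
python3 -m handwheel '[[0,0,0,0.12,0],[0,0,0,0.25,0],[0,0,0,0.38,0],[0,0,0,0.51,0],[0,0,0,0.64,0],[0,0,0,0.77,0],[0,0,0,0.9,0],[0,0,0,1.0,0]]'
python3 -m handwheel '[[0,0,0,0.1,0],[0,0,0,0.14,0],[0,0,0,0.14,0],[0,0,0,0.14,0]]'
python3 t.py w2
```

```text
clock: 3.4
tcp_pos: [0.4201, 0.2253, 0.0871]
orientation: [0.001, 0.651, 0.759, 0.0]
wrist_force: [-0.5, -2.4, 4.8]
finger_gap: 0.0156
grip_force: 28.5
clock: 3.8
tcp_pos: [0.4201, 0.2253, 0.0871]
orientation: [0.001, 0.701, 0.714, 0.0]
wrist_force: [-1.0, -2.0, 5.1]
finger_gap: 0.016
grip_force: 28.5
orange 187 px [276. 120.] mean [0.4212 0.2979] Z 0.0765 rect c [418.4 297.1] size [68.2  5.4] box [[387.0, 284.0], [389.0, 279.0], [450.0, 310.0], [447.0, 315.0]] dir 0.454
white 560 px [319. 102.] mean [0.4424 0.3069] Z 0.0725 rect c [440.8 307.2] size [25.9  9.9] box [[427.0, 307.0], [431.0, 298.0], [455.0, 307.0], [451.0, 317.0]] dir 0.393
knobtop 4525 px [273. 278.] mean [0.4212 0.2318] Z 0.1137 rect c [421.3 228.5] size [20.  66.4] box [[411.0, 262.0], [412.0, 195.0], [432.0, 195.0], [431.0, 262.0]] dir -1.554
deck 47570 px [302. 140.] mean [0.435  0.2851] Z 0.07 rect c [431.4 267. ] size [153.6 124.3] box [[352.0, 208.0], [472.0, 177.0], [511.0, 326.0], [391.0, 357.0]] dir 0.878
3.85 [0.42016665 0.22526543 0.08715674] [6.000e-04 7.006e-01 7.135e-01 1.000e-04] [-1.1  -1.76  4.63] 0.015860957098393295 28.507813811302185
```

The pointer is 0.08 rad short of the mark, so I'll turn the knob 0.11 more.

```bash
python3 -m handwheel '[[0,0,0,0.06,0],[0,0,0,0.11,0],[0,0,0,0.11,0],[0,0,0,0.11,0]]'
python3 t.py w3
```

```text
clock: 4.25
tcp_pos: [0.4202, 0.2252, 0.0872]
orientation: [0.001, 0.739, 0.674, 0.0]
wrist_force: [-1.7, -1.5, 5.3]
finger_gap: 0.0158
grip_force: 28.5
orange 59 px [233. 130.] mean [0.4074 0.295 ] Z 0.076 rect c [407.4 295.1] size [24.5  2.2] box [[396.0, 291.0], [397.0, 289.0], [419.0, 299.0], [418.0, 301.0]] dir 0.352
white 652 px [298.  92.] mean [0.4413 0.3095] Z 0.0725 rect c [440.6 307.5] size [26.2  9.7] box [[427.0, 308.0], [430.0, 298.0], [455.0, 307.0], [451.0, 317.0]] dir 0.296
knobtop 4525 px [273. 278.] mean [0.4219 0.2317] Z 0.1136 rect c [421.6 228.7] size [66.8 20. ] box [[409.0, 196.0], [429.0, 195.0], [435.0, 261.0], [415.0, 263.0]] dir 1.477
deck 46710 px [293. 137.] mean [0.4371 0.2848] Z 0.07 rect c [431.6 267.1] size [153.6 123.7] box [[352.0, 208.0], [472.0, 177.0], [511.0, 326.0], [391.0, 357.0]] dir 1.102
4.3 [0.42017078 0.22524037 0.08715979] [6.000e-04 7.388e-01 6.739e-01 1.000e-04] [-2.27 -2.35  5.12] 0.015389795643171927 28.507736921310425
```

View pics/w3.png

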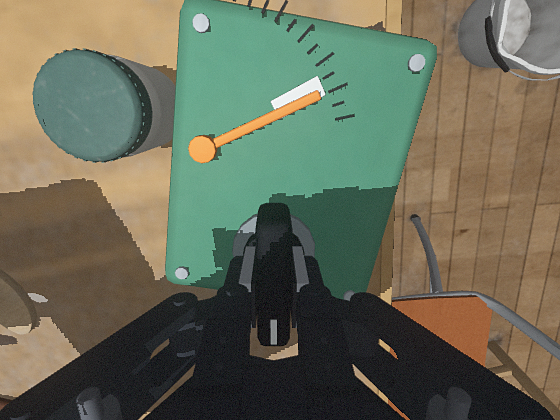

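The pointer runs from its pivot (202,149) to its tip (320,95). The mark, centred at about (298,92), is partly covered, and parallax matters here, so I'll compute this in plan.

Run:
```python
from h import *
c=cam('wrist')
for z in (.075,.078): 
    a=plane(c,202,149,z)[:2]; b=plane(c,319,96,z)[:2]; m=np.array([.4406,.3074]); f=lambda v:round(float(np.arctan2(v[1],v[0])),3)
    print(z,a,b,'len',np.linalg.norm(b-a),'ptr',f(b-a),'mark from pivot',f(m-a))
print(depth(c,202,149),depth(c,260,122),depth(c,316,97))
h=cv2.cvtColor(c['color'],cv2.COLOR_BGR2HSV).astype(int); m=(h[...,0]>4)&(h[...,0]<20)&(h[...,1]>130)&(h[...,2]>100); m[:80]=0;m[175:]=0;m[:,:225]=0;m[:,325:]=0
q=np.array([plane(c,u,v,.0765)[:2]*1000 for v,u in np.argwhere(m)],np.float32); l=cv2.fitLine(q,cv2.DIST_HUBER,0,.01,.01).ravel(); print(len(q),np.arctan2(l[1],l[0]),l[2:],cv2.minAreaRect(q))
```

```text
0.075 [0.39012865 0.2867726 ] [0.45107113 0.30694704] len 0.06419496787952787 ptr 0.32 mark from pivot 0.388
0.078 [0.39087194 0.28713001] [0.45063308 0.30691338] len 0.06295058398542662 ptr 0.32 mark from pivot 0.387
[0.39123641 0.28730527 0.07947105] [0.42120265 0.29740974 0.07538058] [0.44948636 0.30661363 0.07579629]
1026 0.33285567 [427.2488 299.6711] ((426.37030029296875, 299.3971252441406), (51.866825103759766, 4.7280073165893555), 19.035919189453125)
```

The pointer overshot by about 0.055 rad. I'll turn back 0.075, re-measure, then open and lift.

```bash
python3 -m handwheel '[[0,0,0,-0.04,0],[0,0,0,-0.075,0],[0,0,0,-0.075,0],[0,0,0,-0.075,0]]'
python3 -m handwheel '[[0,0,0,0,1],[0,0,0,0,1],[0,0,0,0,1],[0,0,0,0,1],[0,0,0,0,1],[0,0,0,0,1]]'
python3 -m handwheel '[[0,0,-40,0,1],[0,0,-90,0,1],[0,0,-140,0,1],[0,0,-150,0,1],[0,0,-150,0,1]]'
cat > p.py <<'E'
from h import *
c=cam('wrist'); cv2.imwrite('pics/w4.png',c['color'])
h=cv2.cvtColor(c['color'],cv2.COLOR_BGR2HSV).astype(int); H,S,V=h[...,0],h[...,1],h[...,2]
def sel(m,z,ctr,r):
    q=np.array([plane(c,u,v,z)[:2] for v,u in np.argwhere(m)]); return (q[np.linalg.norm(q-ctr,axis=1)<r]*1000).astype(np.float32)
piv=np.array([.390,.287])
q=sel((H>4)&(H<20)&(S>130)&(V>100),.0765,piv,.075); q2=q[np.linalg.norm(q-piv*1000,axis=1)>12]
l=cv2.fitLine(q2,cv2.DIST_HUBER,0,.01,.01).ravel(); print('ptr',len(q2),np.arctan2(l[1],l[0]),cv2.minAreaRect(q2), 'pivot blob',q[np.linalg.norm(q-piv*1000,axis=1)<9].mean(0))
w=sel((S<60)&(V>140),.0725,np.array([.4406,.3074]),.02); r=cv2.minAreaRect(w);print('mark',len(w),r,np.arctan2(r[0][1]-287,r[0][0]-390))
E
python3 p.py
```

```text
clock: 4.75
tcp_pos: [0.4202, 0.2253, 0.0871]
orientation: [0.001, 0.713, 0.701, 0.0]
wrist_force: [-1.0, -2.3, 5.3]
finger_gap: 0.0154
grip_force: 28.5
clock: 5.35
tcp_pos: [0.4199, 0.2258, 0.0863]
orientation: [-0.0, 0.713, 0.701, 0.0]
wrist_force: [-0.7, 0.2, 0.3]
finger_gap: 0.0851
grip_force: 0.0
clock: 5.85
tcp_pos: [0.4214, 0.2264, 0.2386]
orientation: [0.001, 0.713, 0.701, 0.002]
wrist_force: [-0.1, 0.9, 0.1]
finger_gap: 0.0854
grip_force: 0.0
ptr 262 0.3859479 ((425.2685852050781, 301.08624267578125), (51.489566802978516, 4.598447799682617), 22.08983039855957) pivot blob [390.91602 287.15326]
mark 162 ((440.51605224609375, 307.1214294433594), (26.293764114379883, 10.109811782836914), 21.933061599731445) 0.3790551359095316
```

View pics/w4.png

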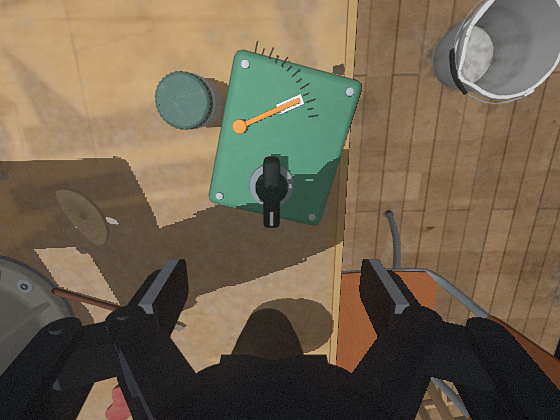

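The pointer lies centred over the mark (240,127)→(300,98), at 22.1° against 21.9°, and the knob is free. The moves can't tilt the tool, so my idea is to press with one open finger, reaching it beyond the gripper body under the hood. First I'll measure the gripper's own profile from the wrist depth map.

Run:
```python
from h import *
from scipy.spatial.transform import Rotation as R
st=sensors.get_state(); o=st['orientation']; T=R.from_quat([o[1],o[2],o[3],o[0]]).as_matrix(); print('tool x',T[:,0].round(3),'y',T[:,1].round(3),st['joint_pos'].round(3))
for n in ('wrist','side'):
    c=cam(n); Z=c['z_map']; uu,vv=np.meshgrid(np.arange(560),np.arange(420))
    d=np.stack([(uu-c['cx'])/c['fx'],(vv-c['cy'])/c['fy'],np.ones_like(Z)],-1)@c['rotation'].T
    P=(c['xyz']+d*Z[...,None]-st['tcp_pos'])@T; P=P[(Z>0)&(abs(P[...,0])<.12)&(abs(P[...,1])<.13)&(P[...,2]<.003)&(P[...,2]>-.3)]*1000
    print(n,len(P))
    for z in range(0,-300,-10):
        q=P[(P[:,2]<=z+5)&(P[:,2]>z-5)]
        if len(q)>3: print(z,len(q),'y',np.percentile(q[:,1],[0.5,99.5]).round(), 'x',np.percentile(q[:,0],[.5,99.5]).round(),'inner|y|',np.abs(q[:,1]).min().round())
```

```text
tool x [0.016 1.    0.001] y [ 1.    -0.016  0.001] [ 0.325  0.121 -0.186  1.262  0.     1.912]
wrist 47056
-10 77 y [-42.  44.] x [-8.  9.] inner|y| 41.0
-20 928 y [-54.  56.] x [-10.  12.] inner|y| 41.0
-30 1368 y [-55.  57.] x [-11.  12.] inner|y| 41.0
-40 1687 y [-55.  57.] x [-11.  12.] inner|y| 41.0
-50 1410 y [-54.  56.] x [-4. 13.] inner|y| 41.0
-60 3958 y [-72.  75.] x [-10.  15.] inner|y| 36.0
-70 10615 y [-72.  74.] x [-11.  18.] inner|y| 0.0
-80 13127 y [-70.  73.] x [-9. 18.] inner|y| 0.0
-90 11479 y [-66.  71.] x [ 4. 20.] inner|y| 0.0
-100 2407 y [-25.  27.] x [16. 21.] inner|y| 7.0
side 3627
-10 10 y [-49.  47.] x [-14.   6.] inner|y| 43.0
-20 36 y [-56.  55.] x [-17.   9.] inner|y| 42.0
-30 51 y [-56.  54.] x [-16.  10.] inner|y| 42.0
-40 54 y [-56.  56.] x [-15.  14.] inner|y| 41.0
-50 45 y [-63.  62.] x [-16.   6.] inner|y| 42.0
-60 108 y [-74.  74.] x [-17.  13.] inner|y| 37.0
-70 121 y [-73.  73.] x [-21.  10.] inner|y| 1.0
-80 172 y [-72.  70.] x [-23.  15.] inner|y| 0.0
-90 147 y [-72.  71.] x [-22.  11.] inner|y| 1.0
-100 197 y [-70.  68.] x [-23.   9.] inner|
[... 254 characters left out ...]
0
-160 120 y [-37.  34.] x [-41.  -0.] inner|y| 0.0
-170 129 y [-37.  34.] x [-41.  14.] inner|y| 0.0
-180 93 y [-34.  26.] x [-38.  -2.] inner|y| 0.0
-190 117 y [-35.  32.] x [-38.  -0.] inner|y| 0.0
-200 118 y [-37.  36.] x [-42.  -2.] inner|y| 1.0
-210 119 y [-37.  35.] x [-41.   6.] inner|y| 0.0
-220 124 y [-36.  35.] x [-41.   1.] inner|y| 0.0
-230 124 y [-35.  33.] x [-49.   2.] inner|y| 0.0
-240 122 y [-36.  35.] x [-48.  -3.] inner|y| 0.0
-250 128 y [-38.  37.] x [-43.   7.] inner|y| 0.0
-260 167 y [-45.  45.] x [-42.   9.] inner|y| 0.0
-270 173 y [-49.  50.] x [-49.  17.] inner|y| 1.0
-280 196 y [-51.  52.] x [-53.  23.] inner|y| 1.0
-290 215 y [-53.  54.] x [-57.  18.] inner|y| 0.0
```

Open, the fingers reach ±56 mm, with knuckles to ±74 mm (55–120 mm behind the TCP) and tips about 13 mm back. If one finger's back edge touches the front half of a key, the knuckle stays about 5–10 mm in front of the hood lip. The tool's y axis is already nearly along the console's x. I'll move over at a safe height and look.

```bash
python3 -m handwheel '[[-10,-10,-30,0,1],[-60,-30,-35,0,1],[-110,-40,-35,0,1],[-160,-45,-35,0,1],[-210,-52,-35,0,1],[-260,-52,-35,0,1],[-300,-52,-35,0,1]]'
python3 -m handwheel '[[-50,0,0,0.112,1],[-100,0,0,0.112,1],[-150,0,0,0.112,1],[-177,0,0,0.112,1],[-177,0,0,0.112,1],[-177,0,0,0.112,1]]'
cat > k.py <<'E'
from h import *
from scipy.spatial.transform import Rotation as R
import sys
c=cam('wrist'); cv2.imwrite('pics/%s.png'%sys.argv[1],c['color'])
st=sensors.get_state(); o=st['orientation']; T=R.from_quat([o[1],o[2],o[3],o[0]]).as_matrix()
print('tcp',st['tcp_pos'].round(4),'yangle',np.arctan2(T[1,1],T[0,1]).round(4),'F',st['wrist_force'].round(1))
h=cv2.cvtColor(c['color'],cv2.COLOR_BGR2HSV).astype(int); H,S,V=h[...,0],h[...,1],h[...,2]
M={'blue':(H>105)&(H<130)&(S>150)&(V>80),'red':((H<5)|(H>173))&(S>170)&(V>100),'green':(H>50)&(H<80)&(S>120)&(V>70),'yellow':(H>23)&(H<34)&(S>150)&(V>120)}
for k,m in M.items():
    n,l,s,ce=cv2.connectedComponentsWithStats(m.astype(np.uint8))
    for i in range(1,n):
        if s[i,4]<250: continue
        u,v=ce[i]; p=depth(c,u,v); 
        if abs(p[2]-.171)>.012 and k!='blue': continue
        print(k,s[i,4],'px',ce[i].round(),'depth',p.round(4),'plane',plane(c,u,v,.171).round(4),'tool mm',((p-st['tcp_pos'])@T*1000).round(1))
Z=c['z_map']; uu,vv=np.meshgrid(np.arange(560),np.arange(420))
d=np.stack([(uu-c['cx'])/c['fx'],(vv-c['cy'])/c['fy'],np.ones_like(Z)],-1)@c['rotation'].T
P=(c['xyz']+d*Z[...,None]-st['tcp_pos'])@T*1000
q=P[(Z>0)&(abs(P[...,0])<15)&(P[...,1]>35)&(P[...,1]<80)&(P[...,2]>-40)&(P[...,2]<3)]
for y in range(40,60,2):
    z=q[(q[:,1]>=y)&(q[:,1]<y+2),2]
    if len(z): print('finger y',y,'lowest z',np.percentile(z,98).round(1))
W=c['xyz']+d*Z[...,None]; hb=M['blue']&(abs(W[...,2]-.255)<.012)
if hb.sum()>50:
    e=W[hb]; ax=np.array([np.cos(-.128),np.sin(-.128)]); print('hood front along console x',np.percentile(e[:,:2]@ax,2).round(4),'z',np.median(e[:,2]).round(4))
E
python3 k.py c1
```

```text
clock: 6.7
tcp_pos: [0.3614, -0.0748, 0.2695]
orientation: [-0.001, 0.713, 0.701, -0.0]
wrist_force: [0.2, 0.6, 0.1]
finger_gap: 0.0854
grip_force: 0.0
clock: 7.3
tcp_pos: [0.3592, -0.2499, 0.2692]
orientation: [-0.002, 0.751, 0.66, 0.0]
wrist_force: [-0.2, -0.1, 0.8]
finger_gap: 0.0853
grip_force: 0.0
tcp [ 0.3595 -0.2492  0.2697] yangle -0.1283 F [1.1 0.6 0.6]
blue 18245 px [475. 139.] depth [ 0.47   -0.1998  0.2575] plane [ 0.5253 -0.216   0.171 ] tool mm [ 63.1 103.3  12.1]
blue 442 px [541.  76.] depth [ 0.4991 -0.1739  0.2571] plane [ 0.5701 -0.1756  0.171 ] tool mm [ 92.5 128.9  12.5]
blue 2557 px [377.  35.] depth [ 0.4495 -0.1329  0.1726] plane [ 0.45   -0.1326  0.171 ] tool mm [126.6  74.7  97.2]
red 1784 px [370. 118.] depth [ 0.4421 -0.1892  0.1738] plane [ 0.4429 -0.1894  0.171 ] tool mm [69.9 74.5 95.9]
green 1457 px [363. 188.] depth [ 0.4352 -0.2446  0.1741] plane [ 0.436  -0.2455  0.171 ] tool mm [14.1 74.8 95.4]
yellow 507 px [358. 241.] depth [ 0.4289 -0.2921  0.1733] plane [ 0.4295 -0.2932  0.171 ] tool mm [-33.9  74.6  96.1]
finger y 42 lowest z -13.6
finger y 44 lowest z -15.2
finger y 46 lowest z -16.5
finger y 48 lowest z -17.4
finger y 50 lowest z -16.1
finger y 52 lowest z -21.1
finger y 54 lowest z -20.2
finger y 56 lowest z -21.9
hood front along console x 0.4759 z 0.257
```

View pics/c1.png

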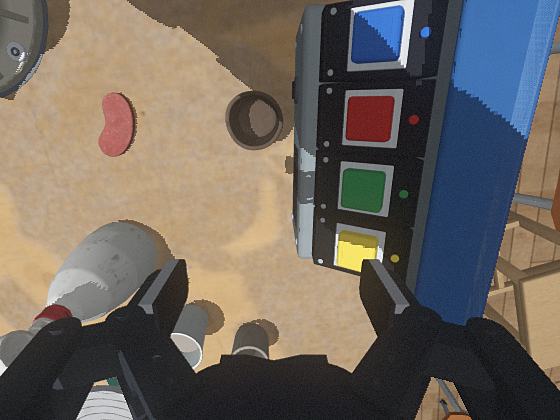

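The wrist view shows blue at (377,35), red (370,118), green (363,188), yellow (358,241, partly hidden) and the hood on the right. Spacing of about 57 mm and heights of about 0.172 agree with the data. The finger tip is bevelled parallel to the key slope. Hood lip is 13 mm behind the key centres, as given. I'll move beside blue, staying 10 mm forward while descending.

```bash
python3 -m handwheel '[[45,0,0,0,1],[90,0,0,0,1],[120,0,0,0,1],[127,0,0,0,1],[127,0,20,0,1],[127,0,60,0,1],[127,0,95,0,1],[127,0,108,0,1]]'
python3 -m handwheel '[[0,0,2,0,1],[0,0,4,0,1],[0,0,4,0,1]]'; python3 k.py c2
```

```text
clock: 8.15
tcp_pos: [0.3742, -0.1226, 0.16]
orientation: [-0.002, 0.75, 0.661, -0.001]
wrist_force: [-0.6, -0.0, 0.3]
finger_gap: 0.0852
grip_force: 0.0
clock: 8.45
tcp_pos: [0.377, -0.1246, 0.1601]
orientation: [0.001, 0.751, 0.661, 0.0]
wrist_force: [0.0, 0.4, -0.1]
finger_gap: 0.0853
grip_force: 0.0
tcp [ 0.3771 -0.1247  0.1602] yangle -0.1278 F [ 0.2 -0.   0.1]
blue 4210 px [422. 264.] depth [ 0.4505 -0.1271  0.174 ] plane [ 0.452  -0.1291  0.171 ] tool mm [  6.9  73.1 -13.7]
finger y 42 lowest z -14.2
finger y 44 lowest z -16.4
finger y 46 lowest z -17.0
finger y 48 lowest z -17.3
finger y 50 lowest z -18.8
finger y 52 lowest z -21.0
finger y 54 lowest z -21.0
finger y 56 lowest z -0.8
finger y 58 lowest z -2.7
```

View pics/c2.png

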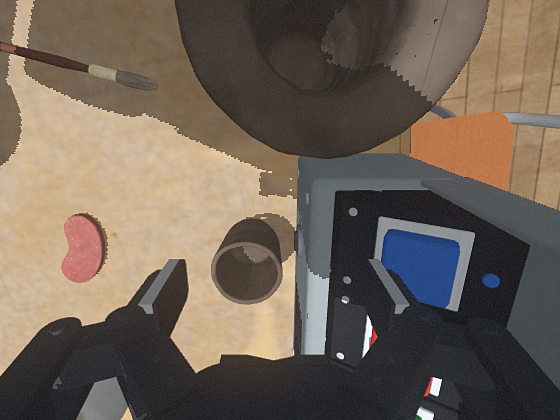

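The view shows the finger in front of and beside the blue key (422,264), with the pot (247,270) and vase clear. Now the fine approach, then the press, watching the wrist force.

```bash
python3 -m handwheel '[[0,3,3,0,1],[0,6,6,0,1],[0,9,8,0,1],[0,9,10,0,1],[0,9,10,0,1]]'
python3 -m handwheel '[[0,0,2,0,1],[0,1,4,0,1],[0,1,4,0,1]]'
python3 -m handwheel '[[0,1,2,0,1],[0,1,3,0,1],[0,1,3,0,1]]'
```

```text
clock: 9.0
tcp_pos: [0.3859, -0.1257, 0.1494]
orientation: [0.0, 0.751, 0.66, 0.0]
wrist_force: [0.2, -0.2, 1.9]
finger_gap: 0.0853
grip_force: 1.1
clock: 9.3
tcp_pos: [0.3869, -0.1259, 0.1455]
orientation: [0.001, 0.751, 0.66, 0.0]
wrist_force: [0.5, -0.8, 4.6]
finger_gap: 0.0858
grip_force: 1.9
clock: 9.6
tcp_pos: [0.3881, -0.1261, 0.1433]
orientation: [0.001, 0.751, 0.66, 0.0]
wrist_force: [-0.7, -0.3, 8.9]
finger_gap: 0.0853
grip_force: 4.6
```

```bash
python3 -m handwheel '[[0,0.5,1.5,0,1],[0,0.5,1.5,0,1],[0,0.5,1.5,0,1]]'
python3 - <<'E'
from h import *
s=cam('side'); np.save('b.npy',s['z_map']); cv2.imwrite('pics/s2.png',cv2.resize(s['color'][150:330,280:430],None,fx=4,fy=3.3,interpolation=cv2.INTER_CUBIC))
E
```

```text
clock: 9.9
tcp_pos: [0.3883, -0.1261, 0.1429]
orientation: [0.001, 0.751, 0.66, 0.0]
wrist_force: [-7.1, 1.8, 19.3]
finger_gap: 0.0856
grip_force: 10.1
```

View pics/s2.png

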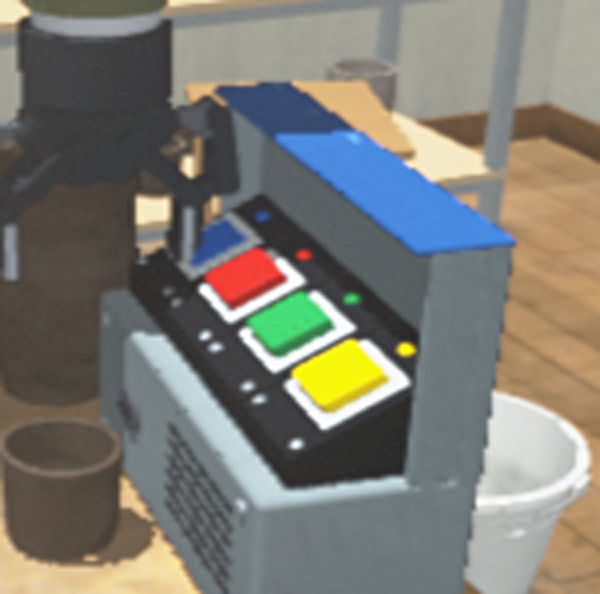

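The crop shows the blue key flush in its frame while red, green and yellow stand up, and the hood is clear. The force also jumped to 19 N with no further travel, so the key is home. Releasing and moving to yellow (three pitches, 174 mm).

```bash
python3 -m handwheel '[[0,-1,-5,0,1],[0,-3,-12,0,1],[0,-8,-22,0,1],[0,-11,-27,0,1],[0,-11,-27,0,1]]'
python3 -m handwheel '[[-35,0,0,0,1],[-75,0,0,0,1],[-115,0,0,0,1],[-150,0,0,0,1],[-168,0,0,0,1],[-174,0,0,0,1],[-174,0,0,0,1],[-174,0,0,0,1]]'; python3 k.py c3
```

```text
clock: 10.45
tcp_pos: [0.3768, -0.1244, 0.1684]
orientation: [0.0, 0.751, 0.66, 0.0]
wrist_force: [-0.4, 0.4, 0.2]
finger_gap: 0.0855
grip_force: 0.0
clock: 11.25
tcp_pos: [0.3546, -0.2959, 0.1674]
orientation: [-0.001, 0.751, 0.661, 0.0]
wrist_force: [-0.4, 0.3, 1.4]
finger_gap: 0.0854
grip_force: 0.0
tcp [ 0.3547 -0.2957  0.1676] yangle -0.1269 F [-0.   0.5  0.2]
red 3733 px [447.  26.] depth [ 0.4396 -0.1952  0.172 ] plane [ 0.4402 -0.195   0.171 ] tool mm [110.5  71.5  -4.4]
green 5634 px [431. 153.] depth [ 0.4348 -0.2464  0.1724] plane [ 0.4355 -0.2467  0.171 ] tool mm [59.1 73.2 -4.8]
yellow 3493 px [416. 261.] depth [ 0.4284 -0.3006  0.1745] plane [ 0.43   -0.3028  0.171 ] tool mm [ 4.5 73.7 -7. ]
finger y 42 lowest z -14.1
finger y 44 lowest z -16.1
finger y 46 lowest z -17.0
finger y 48 lowest z -17.3
finger y 50 lowest z -17.8
finger y 52 lowest z -20.6
finger y 54 lowest z -20.7
finger y 56 lowest z -22.5
finger y 58 lowest z 2.9
```

Aligned: green lies at tool x = 59, so yellow is at about 1. Repeating the same press.

```bash
python3 -m handwheel '[[0,3,8,0,1],[0,9,14,0,1],[0,9,18,0,1],[0,10,21,0,1],[0,11,24,0,1],[0,11,25.5,0,1],[0,11,25.5,0,1],[0,11,25.5,0,1]]'
python3 -m handwheel '[[0,0.5,1.5,0,1],[0,0.5,1.5,0,1],[0,0.5,1.5,0,1]]'
```

```text
clock: 12.1
tcp_pos: [0.3665, -0.2985, 0.1437]
orientation: [0.001, 0.751, 0.661, 0.001]
wrist_force: [-1.7, 3.9, 11.7]
finger_gap: 0.0853
grip_force: 5.0
clock: 12.4
tcp_pos: [0.3667, -0.2985, 0.1432]
orientation: [0.001, 0.751, 0.661, 0.0]
wrist_force: [-5.0, 5.8, 20.0]
finger_gap: 0.0855
grip_force: 9.9
```

Yellow is hard against its stop, with the same signature as blue. Releasing, moving one pitch (+58 mm) to green, then pressing and holding.

```bash
python3 -m handwheel '[[0,-1,-5,0,1],[0,-3,-12,0,1],[0,-8,-22,0,1],[0,-11,-27,0,1],[0,-11,-27,0,1]]'
python3 -m handwheel '[[30,0,0,0,1],[50,0,0,0,1],[58,0,0,0,1],[58,0,0,0,1],[58,0,0,0,1]]'; python3 k.py c4 | grep -v finger
```

```text
clock: 12.9
tcp_pos: [0.3552, -0.2975, 0.1685]
orientation: [0.001, 0.751, 0.66, 0.0]
wrist_force: [0.2, -0.5, 0.3]
finger_gap: 0.0855
grip_force: 0.0
clock: 13.4
tcp_pos: [0.3629, -0.2401, 0.1678]
orientation: [0.0, 0.751, 0.661, -0.0]
wrist_force: [-0.5, -0.0, -1.0]
finger_gap: 0.0857
grip_force: 0.0
tcp [ 0.3629 -0.2403  0.1678] yangle -0.1283 F [-0.5 -0.1 -0. ]
blue 5029 px [446.  27.] depth [ 0.4471 -0.1399  0.173 ] plane [ 0.4482 -0.1396  0.171 ] tool mm [110.3  70.7  -5.2]
red 5280 px [428. 150.] depth [ 0.4412 -0.189   0.1737] plane [ 0.4425 -0.1896  0.171 ] tool mm [60.9 71.1 -5.9]
green 3789 px [414. 256.] depth [ 0.4355 -0.2423  0.1742] plane [ 0.437  -0.2443  0.171 ] tool mm [ 7.3 72.3 -6.4]
```

```bash
python3 -m handwheel '[[2,3,8,0,1],[2,8,14,0,1],[2,8,18,0,1],[2,9,21,0,1],[2,10,24,0,1],[2,10,25.5,0,1],[2,10.5,27,0,1],[2,10.5,27,0,1]]'
python3 -m handwheel '[[0,0,0,0,1],[0,0,0,0,1],[0,0,0,0,1],[0,0,0,0,1],[0,0,0,0,1],[0,0,0,0,1],[0,0,0,0,1],[0,0,0,0,1]]'
python3 -m handwheel '[[0,0,0,0,1],[0,0,0,0,1],[0,0,0,0,1],[0,0,0,0,1],[0,0,0,0,1],[0,0,0,0,1]]'
```

```text
clock: 14.25
tcp_pos: [0.374, -0.2395, 0.1431]
orientation: [0.002, 0.751, 0.661, 0.0]
wrist_force: [-5.0, 2.9, 19.1]
finger_gap: 0.0857
grip_force: 9.4
clock: 15.05
tcp_pos: [0.374, -0.2395, 0.1431]
orientation: [0.002, 0.751, 0.661, 0.0]
wrist_force: [-4.5, 2.9, 18.6]
finger_gap: 0.0851
grip_force: 9.3
clock: 15.65
tcp_pos: [0.374, -0.2395, 0.1431]
orientation: [0.002, 0.751, 0.661, 0.0]
wrist_force: [-5.1, 3.2, 19.3]
finger_gap: 0.0851
grip_force: 9.3
```

Green was held home for over 1.4 s. I'll release, back off and lift clear, then check keys, pointer and bystanders from the top and side.

```bash
python3 -m handwheel '[[0,-1,-5,0,1],[0,-3,-12,0,1],[0,-8,-22,0,1],[0,-15,-27,0,1],[0,-20,-60,0,1],[0,-20,-100,0,1],[0,-20,-110,0,1],[0,-20,-110,0,1]]'
python3 -m handwheel '[[0,0,0,0,1],[0,0,0,0,1],[0,0,0,0,1]]'
python3 k.py c5 | grep -v finger
python3 - <<'E'
from h import *
import pickle
a=pickle.load(open('top.pkl','rb'))['color']; b=cam('top')['color']; s=cam('side')['color']
cv2.imwrite('pics/end.png',np.vstack([np.hstack([cv2.resize(x[150:250,140:430],(400,240)) for x in (a,b)]),cv2.resize(s[150:330,200:430],(800,350))]))
E
```

```text
clock: 16.45
tcp_pos: [0.354, -0.2371, 0.2525]
orientation: [0.002, 0.751, 0.66, 0.0]
wrist_force: [-0.1, 0.7, -0.1]
finger_gap: 0.0852
grip_force: 0.0
clock: 16.75
tcp_pos: [0.3528, -0.2357, 0.2494]
orientation: [-0.001, 0.751, 0.66, -0.0]
wrist_force: [0.2, -0.1, -1.1]
finger_gap: 0.0855
grip_force: 0.0
tcp [ 0.353  -0.2358  0.2496] yangle -0.128 F [-0.6  0.9  0.4]
blue 21517 px [515. 166.] depth [ 0.4707 -0.1971  0.2563] plane [ 0.5374 -0.2225  0.171 ] tool mm [ 53.5 111.8  -6.8]
blue 2954 px [397.  50.] depth [ 0.4488 -0.1329  0.1736] plane [ 0.4498 -0.1326  0.171 ] tool mm [114.2  82.   76. ]
blue 748 px [443. 394.] depth [ 0.4445 -0.3329  0.2563] plane [ 0.4947 -0.4436  0.171 ] tool mm [-84.5 103.1  -7.1]
red 2030 px [387. 138.] depth [ 0.442  -0.1893  0.173 ] plane [ 0.4427 -0.1896  0.171 ] tool mm [57.4 82.5 76.5]
green 1788 px [378. 212.] depth [ 0.4345 -0.2448  0.1739] plane [ 0.4355 -0.246   0.171 ] tool mm [ 1.4 82.2 75.5]
hood front along console x 0.4757 z 0.257
```

View pics/end.png

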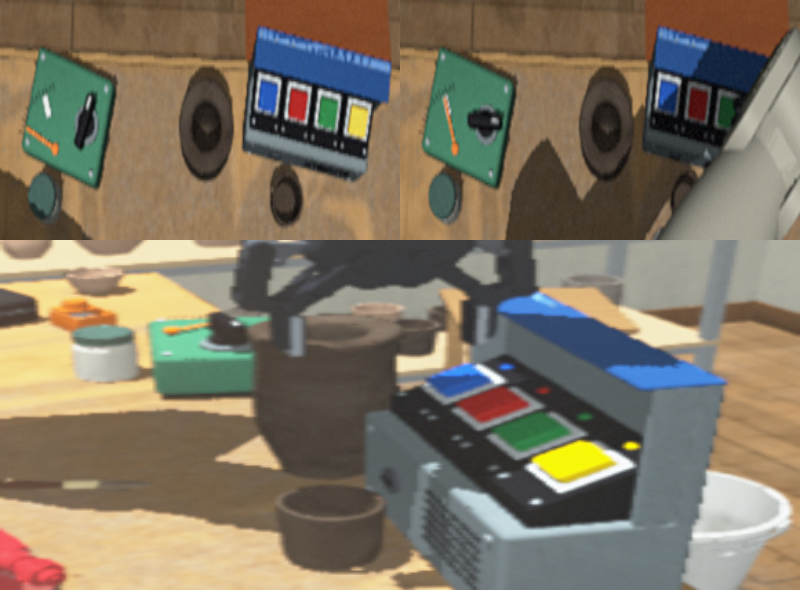

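The picture shows the pointer on the mark (448,120), all keys up, and the vase, jar and pot where they were. The gripper touches nothing, so I'm handing in.

```bash
python3 -c "
from workcell import workorder
print(workorder.hand_in())"
```

```text
the job is handed in; nothing more can be done
None
```

The job is handed in at about 17 s of the 61 s allowed (no verdict came back): the pointer lies on the set mark with the knob released, blue, yellow and green were each pressed home in order (green held over 1.4 s), red was never pressed, and the vase, jar and pot look unmoved.

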